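# Put the ink bottle and the eraser in their wells

## Task

Tidy up into the wooden desk organiser: stand the ink bottle upright in its large square well, and lay the eraser flat in its oblong well. Do not tip the ink bottle over on the way.

Things in the scene. Friction and masses are not known exactly. Their poses are not given: they have to be found in the camera images.
- ink_bottle: Loose dark blue square ink bottle with a round black cap, standing on the bare desk top within the robot's reach (not the one far off to the right); body 48 x 48 mm and 40 mm high with flat upright sides, cap 34 mm across on top of it, 56 mm high in all; about 0.16 kg. Origin: centre of its underside; z up, x and y square to its sides.
- eraser: Loose small white eraser in a blue card sleeve, lying flat on the bare desk top (not the one in the far tray); 23 mm (x) by 50 mm (y) by 12 mm high, about 20 g. Origin: centre of its underside; z up, y along its length.
- square_well (a point): Floor centre of the large square well (72 x 72 mm) in the desk organiser, a wooden block fixed to the desk, 126 (x) x 212 (y) x 24 mm high. In a row from +y to -y: this well, a 40 mm well holding a sharpener, the oblong well (centre 119 mm from this one); a groove with a pencil along its +x edge. Wells 16 mm deep: floor 8 mm, rim 24 mm above the desk. z up, x and y along the well's sides.
- oblong_well (a point): Centre of the floor of the oblong well in the same organiser, at its -y end: 76 mm long (x) and 46 mm wide (y), 16 mm deep, floor 8 mm and rim 24 mm above the desk. z up; x along the length of the well, y across it.
Mind the look-alikes: they are no part of the job. Of the things that look like the eraser, the middle-sized one is meant.

How it is judged:
At the end, for the whole second after the job is handed in: The ink bottle stands upright (within 7 degrees) on the floor of the square well and the eraser lies flat (within 10 degrees) on the floor of the oblong well, each with its origin within 22 mm of the well's centre and within 4 mm of its floor, both at rest (horizontal distance between ink_bottle and square_well below 0.022 m and z of ink_bottle in the frame of square_well below 0.004 m and angle between ink_bottle's own z axis and vertical below 0.12 rad and horizontal distance between eraser and oblong_well below 0.022 m and z of eraser in the frame of oblong_well below 0.004 m and angle between eraser's own z axis and vertical below 0.17 rad and linear speed of each of ink_bottle, eraser below 0.02 m/s); the robot touches nothing.
It fails at once if the ink bottle is tipped over (angle between ink_bottle's own z axis and vertical above 0.9 rad).
It also fails if it takes over 56 s, if anything falls off the work surface, if the arm or the gripper's body presses on something with over 40 N, if the wrist force passes 120 N, or if a joint passes its speed limit or range.

## Robot

A 6-joint arm with a two-finger parallel gripper is mounted at the origin on a cart in front of the work surface, level with it; the furniture and walls round the work are solid. World frame = base frame: x ahead of the robot, y to its left, z up, the work surface at z = 0. Lengths are in m, angles in rad, forces in N, time in s.
With the tool pointing down it reaches from about 0.35 to 1 m from the base axis. Payload 7.1 kg.
Tool frame: the origin (TCP) lies midway between the tips of the shut fingers; the grasp point (between the pads) lies 19 mm behind it; z points along the fingers, y is the line along which they close (so a half turn about z gives the same grasp; the last joint's range is limited). The gripper opens to 85 mm and grips with 20 to 120 N. Pads are 22 mm wide; open, the fingers measure 114 mm over their backs; the gripper's body (76 mm by 85 mm) begins 54 mm behind the grasp point. The pads swing forward as they close: fully open they stand 13 mm farther back than shut.
Start: joints at [-1.231, 0.423, 1.63, -0, 1.089, -0.019], TCP at [0.219, -0.585, 0.231] pointing down, gripper open.
Joint ranges: [-3, 3], [-0.9, 2.11], [0.09, 2.58], [-1.31, 4.45], [0.11, 2.69], [-2.54, 2.54]. Speed limits (rad/s): [2.39, 2.39, 3.01, 3.14, 3.14, 3.14].

## Interface

Orientations are given as a 3x3 rotation matrix whose columns are the frame's x, y, z axes.
In Python, from plant import ctrl gives the robot as it stands.
- The arm moves only by the tool carry_out, never from a script. Its argument "deltas" is a list of rows, each a list of 7 numbers: the shift along the tool's x, y, z in mm, then the turn, a rotation vector about the tool's x, y, z in rad, then the closure, from -1 (fully open) to 1 (shut). In form: [[tx, ty, tz, wx, wy, wz, jaw], ...]. A call has 1 to 12 rows; each row shifts and turns the commanded pose from where the row before left it, along the tool's axes as they then stand; what a row does not reach is not made up. A row lasts 1/12 s, in which the tool goes at most 41.7 mm and 7.16 degrees, less where a joint would pass 70% of its speed; a pose out of reach is approached as far as the arm can. A call with a gripper value outside its range is refused whole. The fingers move at their own pace and stop on an object; the grip force is fixed at half the most. Time passes only in rows, so rows that do not move let the fingers close. It gives the time, the measured TCP pose, the force, the opening and the grip force at its end, in the units of the state.
- ctrl.state(): the state, without advancing time (a new reading comes with each control period).
- ctrl.capture(name): name is "scene" or "top" or "wrist"; returns (picture, depth): 400x640x3 uint8, red, green, blue; 400x640 float32, m along the optical axis (not along the pixel's ray), 0 where there is no reading.
- ctrl.camera_params(name): a dict with "camera_matrix" (3x3 intrinsics, pixels), "k1" (the pictures are not rectified: a ray, as slopes to the right and down, at radius r is drawn at 1 + k1 r^2 times it, then the intrinsics apply), "T" (4x4, takes a point from camera to world coordinates). Camera axes: x right, y down, z forward; pixel columns grow to the right and rows downward; lengths in m; the calibration is good to about 2 mm. A picture is of the moment at which its call begins: read the wrist's pose just before it. camera_params takes no time and is no camera call; for the wrist camera it gives the pose at the moment of the call.
- ctrl.finish_job(): hands the job in; it is judged then, once.
The state is a dict: "time_s": time; "joint_pos": joint angles; "qd": joint speeds; "tau": joint torques, N m; "position": TCP position; "tcp_rot": TCP orientation; "ft_force": force on the tool from outside, world axes, zero at the start; "torque": the same for the moment, N m; "gripper_width": finger opening in m; "grip_force": force on a finger pad.
Only numpy, scipy, OpenCV 4.12 (cv2) and the standard library are available. Lean on these libraries where they do the work, as an engineer would, in place of code of your own. Each camera call takes 0.05 s, during which the arm holds its last target. There are 200 camera calls.

## Working session

There is one attempt and no reset: what is moved stays moved. The work goes in short steps, Python scripts to look and compute and a tool call to move; the robot and the scene stay as the last step left them, time stands still between calls to the robot, and variables do not carry over. Pictures are saved under pics/ and viewed, at most 10 in all, crops included, and the job is handed in when it is done.

Besides the shell and the picture viewer there is one more tool, called after "Call:" in YAML: its name, and indented under it one key for each argument. carry_out: Moves the arm, as the interface text tells. Its arguments: {"type":"object","properties":{"deltas":{"type":"array","items":{"type":"array","items":{"type":"number"}}}},"required":["deltas"]}

```bash
mkdir -p pics; python3 - <<'E'
from plant import ctrl
import cv2,numpy as np
s=ctrl.state();print(s['time_s'],s['position'],s['tcp_rot'],s['gripper_width'])
for n in('scene','top'):
    im,d=ctrl.capture(n);p=ctrl.camera_params(n);np.savez(f'{n}.npz',im=im,d=d,**p)
    cv2.imwrite(f'pics/{n}.png',im[:,:,::-1]);print(n,p['camera_matrix'].round(1).tolist(),p['k1'],p['T'].round(3).tolist())
E
```

```text
0.0 [ 0.21931347 -0.5846714   0.23051904] [[ 9.36322914e-01  3.51139732e-01 -5.36885758e-04]
 [ 3.51140142e-01 -9.36321714e-01  1.49927374e-03]
 [ 2.37567850e-05 -1.59232650e-03 -9.99998732e-01]] 0.08541155762250369
scene [[418.5, 0.0, 322.9], [0.0, 418.5, 199.6], [0.0, 0.0, 1.0]] -0.04672755899043941 [[0.426, -0.574, 0.699, -0.183], [-0.905, -0.265, 0.334, -0.391], [-0.007, -0.775, -0.632, 0.598], [0.0, 0.0, 0.0, 1.0]]
top [[472.7, 0.0, 318.0], [0.0, 472.7, 198.8], [0.0, 0.0, 1.0]] -0.0862449466622559 [[-0.011, -0.992, 0.124, 0.324], [-1.0, 0.013, 0.011, -0.104], [-0.013, -0.124, -0.992, 1.157], [0.0, 0.0, 0.0, 1.0]]
```

View pics/top.png

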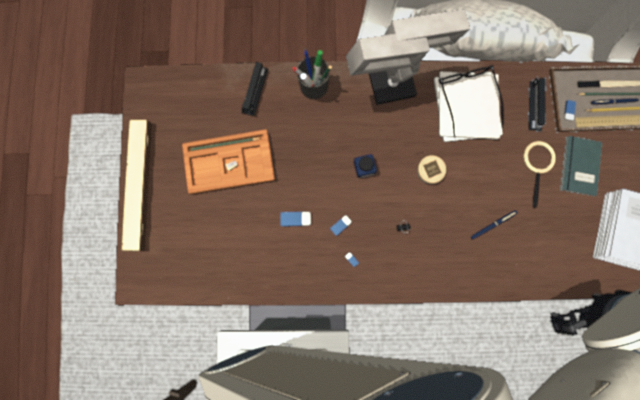

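View pics/scene.png

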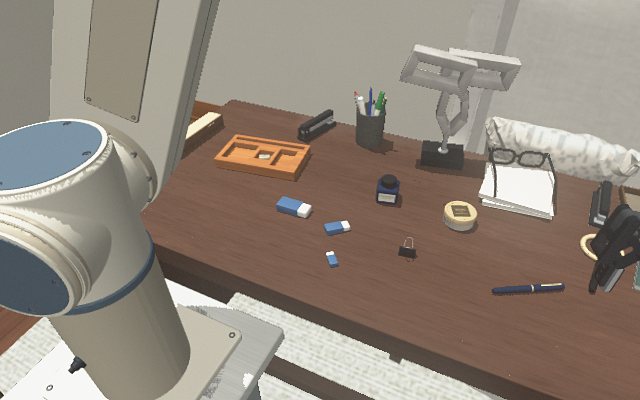

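The top view shows the organiser at about (228,162), the bottle at (367,166) and the middle-sized eraser at (341,225). The scene view shows the same bottle at (388,190) and eraser at (337,228), with the organiser at (263,157). The lamp stands beyond the bottle.

```bash
cat > h.py <<'E'
import numpy as np,cv2
def rays(px,p):
    K=p['camera_matrix'];d=np.array([float(p['k1']),0,0,0,0])
    # forward model: x*(1+k1 r^2)  == OpenCV k1
    n=cv2.undistortPoints(np.asarray(px,float).reshape(-1,1,2),K,d).reshape(-1,2)
    T=p['T'];return T[:3,3],np.c_[n,np.ones(len(n))]@T[:3,:3].T
def plane(px,p,z):
    o,r=rays(px,p);return o+r*((z-o[2])/r[:,2])[:,None]
def tri(pa,a,pb,b):
    oa,ra=rays([pa],a);ob,rb=rays([pb],b);A=np.c_[ra[0],-rb[0]]
    t=np.linalg.lstsq(A,ob-oa,rcond=None)[0];P=oa+ra[0]*t[0];Q=ob+rb[0]*t[1]
    return (P+Q)/2,np.linalg.norm(P-Q)
def blob(mask,seed,r):
    m=np.zeros_like(mask,np.uint8);x,y=seed;m[max(0,y-r):y+r,max(0,x-r):x+r]=mask[max(0,y-r):y+r,max(0,x-r):x+r]
    cs,_=cv2.findContours(m,cv2.RETR_EXTERNAL,cv2.CHAIN_APPROX_NONE);return max(cs,key=cv2.contourArea)[:,0]
def rect(P):
    (c,s,a)=cv2.minAreaRect((P[:,:2]*1000).astype(np.float32))
    return np.round(c,1),np.round(s,1),round(a,1)
def blue(im): i=im.astype(int);return (i[...,2]>=i[...,0]*0.95)
def orange(im):
    h=cv2.cvtColor(im,cv2.COLOR_RGB2HSV);return (h[...,0]<18)&(h[...,1]>130)&(h[...,2]>110)
E
python3 - <<'E'
from h import *
c={n:dict(np.load(n+'.npz')) for n in('top','scene')}
S={'eraser':((341,225),(337,228),16,blue,.012),'bottle':((367,166),(388,190),18,blue,.04),'org':((228,162),(263,157),55,orange,.024)}
for k,(a,b,r,f,z) in S.items():
    A=blob(f(c['top']['im']),a,r);B=blob(f(c['scene']['im']),b,r)
    ca=cv2.minAreaRect(A)[0];cb=cv2.minAreaRect(B)[0]
    print(k,'top',rect(plane(A,c['top'],z)),'scene',rect(plane(B,c['scene'],z)),'tri',tri(ca,c['top'],cb,c['scene']))
    d=c['top']['d'];x,y=a
    o,R=rays([a],c['top']);print(' depth pt',o+R[0]*d[y,x])
E
```

```text
eraser top (array([ 401.7, -143.4]), array([26.2, 49.8]), 40.5) scene (array([ 397.4, -144.1]), array([35., 51.]), 39.4) tri (array([ 0.40152252, -0.14276265,  0.00765316]), np.float64(0.001820334507743037))
 depth pt [ 0.40220409 -0.14576117  0.01393862]
bottle top (array([ 543.7, -204.8]), array([47.9, 48.8]), 13.5) scene (array([ 521.5, -208.7]), array([86.6, 46.2]), 12.7) tri (array([ 0.5467911 , -0.20473645,  0.0196309 ]), np.float64(0.003961223150930314))
 depth pt [ 0.53838821 -0.20823932  0.05559623]
org top (array([562.1, 130.7]), array([130.6, 217.2]), 8.4) scene (array([549.2, 126.9]), array([156.1, 223.8]), 8.5) tri (array([0.56262559, 0.13595523, 0.01106704]), np.float64(0.006492356693716224))
 depth pt [0.56286543 0.1323436  0.00725063]
```

Call:
carry_out:
  deltas:
    - [34,-19,0,0,0,0,-1]
    - [34,-19,0,0,0,0,-1]
    - [34,-19,0,0,0,0,-1]
    - [34,-19,0,0,0,0,-1]
    - [34,-19,0,0,0,0,-1]
    - [34,-19,0,0,0,0,-1]
    - [34,-19,0,0,0,0,-1]
    - [34,-19,0,0,0,0,-1]
    - [34,-19,0,0,0,0,-1]
    - [34,-19,0,0,0,0,-1]
    - [34,-19,0,0,0,0,-1]
    - [0,0,0,0,0,0,-1]

```text
time_s: 1.1
position: [0.4997, -0.2535, 0.2312]
tcp_rot: [[0.935, 0.355, 0.001], [0.355, -0.935, 0.001], [0.002, -0.001, -1.0]]
ft_force: [-1.2, -0.5, -0.2]
gripper_width: 0.0852
grip_force: 0.0
```

```bash
cat > shot.py <<'E'
import sys,pickle
from plant import ctrl
from h import *
n,*cams=sys.argv[1:]
cams=cams or ['wrist']
for c in cams:
    s=ctrl.state();p=ctrl.camera_params(c);im,d=ctrl.capture(c)
    p=dict(camera_matrix=np.array(p['camera_matrix']),k1=p['k1'],T=np.array(p['T']))
    np.savez(f'{n}.npz',im=im,d=d,**p);cv2.imwrite(f'pics/{n}.png',im[:,:,::-1])
    print(s['time_s'],s['position'].round(4),s['tcp_rot'].round(3).tolist(),'cam',p['T'].round(3).tolist())
E
python3 shot.py w1
```

```text
1.1 [ 0.4997 -0.2535  0.2312] [[0.935, 0.355, 0.001], [0.355, -0.935, 0.001], [0.002, -0.001, -1.0]] cam [[0.356, -0.899, -0.255, 0.565], [-0.935, -0.342, -0.096, -0.228], [-0.001, 0.273, -0.962, 0.374], [0.0, 0.0, 0.0, 1.0]]
```

View pics/w1.png

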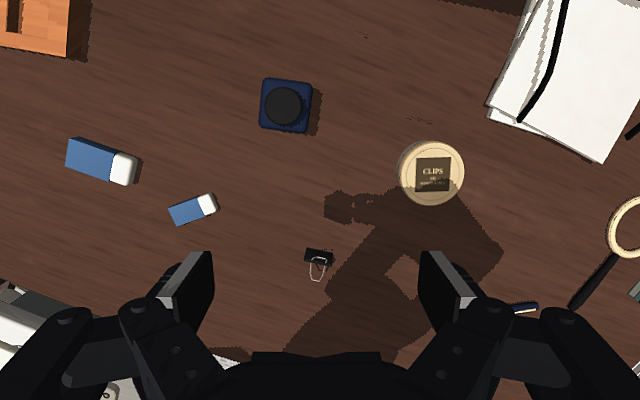

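The wrist view shows the bottle at (287,105) with its cap at (284,106), the middle eraser at (193,209), and a corner of the organiser at the top left.

```bash
python3 - <<'E'
from h import *
w=dict(np.load('w1.npz'));t=dict(np.load('top.npz'))
def rep(n,seed,r,z,ts,tr):
    B=blob(blue(w['im']),seed,r);A=blob(blue(t['im']),ts,tr)
    print(n,'wrist',rect(plane(B,w,z)),'top',rect(plane(A,t,z)),'tri',tri(cv2.minAreaRect(B)[0],w,cv2.minAreaRect(A)[0],t))
rep('er',(193,209),32,.012,(341,225),16)
rep('bot',(287,105),42,.04,(367,166),18)
# cap: very dark, in both
def cap(c,seed,r,th):
    v=c['im'].max(2)<th; C=blob(v,seed,r);(x,y),rad=cv2.minEnclosingCircle(C);return (x,y),rad,rect(plane(C,c,.056))
a=cap(w,(284,106),24,50);print(a)
for th in(35,45,55):
  b=cap(t,(367,162),9,th);print(b,tri(a[0],w,b[0],t))
d=w['d'];
for px in[(284,106),(186,211),(267,85),(267,125),(330,60)]:
    o,R=rays([px],w);print(px,w['im'][px[1],px[0]],(o+R[0]*d[px[1],px[0]]).round(4))
E
```

```text
er wrist (array([ 404.1, -141.1]), array([24.5, 49.7]), 40.8) top (array([ 401.7, -143.4]), array([26.2, 49.8]), 40.5) tri (array([ 0.40254043, -0.14206477,  0.00995395]), np.float64(0.0032529385744472458))
bot wrist (array([ 547.3, -203.3]), array([46.6, 47. ]), 12.7) top (array([ 543.7, -204.8]), array([47.9, 48.8]), 13.5) tri (array([ 0.54612941, -0.2039448 ,  0.03210451]), np.float64(0.0036471955816089158))
((288.739990234375, 109.73999786376953), 26.54017448425293, (array([ 546. , -205.8]), array([36.5, 38.3]), 20.5))Traceback (most recent call last):
  File "<stdin>", line 13, in <module>
  File "<stdin>", line 10, in cap
  File "h.py", line 15, in blob
    cs,_=cv2.findContours(m,cv2.RETR_EXTERNAL,cv2.CHAIN_APPROX_NONE);return max(cs,key=cv2.contourArea)[:,0]
                                                                            ~~~^^^^^^^^^^^^^^^^^^^^^^^^
ValueError: max() iterable argument is empty
```

Call:
carry_out:
  deltas:
    - [20,-10,10,0,0,0,-1]
    - [20,-10,20,0,0,0,-1]
    - [21,-10,20,0,0,0,-1]
    - [0,0,30,0,0,0.067,-1]
    - [0,0,30,0,0,0.067,-1]
    - [0,0,20,0,0,0,-1]
    - [0,0,0,0,0,0,-1]

```text
time_s: 1.73
position: [0.5393, -0.2081, 0.0969]
tcp_rot: [[0.975, 0.222, -0.008], [0.222, -0.975, 0.003], [-0.007, -0.005, -1.0]]
ft_force: [-1.4, 0.4, -0.1]
gripper_width: 0.0854
grip_force: 0.0
```

```bash
python3 shot.py w2; python3 - <<'E'
from h import *
for n,seeds in(('w1',[(284,106),(186,211),(267,85),(330,60)]),):
    w=dict(np.load(n+'.npz'))
    for px in seeds:
        o,R=rays([px],w);print(px,w['im'][px[1],px[0]],(o+R[0]*w['d'][px[1],px[0]]).round(4))
E
```

```text
1.7333 [ 0.5393 -0.2081  0.0969] [[0.975, 0.222, -0.008], [0.222, -0.975, 0.003], [-0.007, -0.005, -1.0]] cam [[0.223, -0.935, -0.275, 0.609], [-0.975, -0.215, -0.058, -0.192], [-0.005, 0.281, -0.96, 0.239], [0.0, 0.0, 0.0, 1.0]]
(284, 106) [36 35 37] [ 0.5474 -0.204   0.0566]
(186, 211) [ 86 121 162] [ 0.4004 -0.1363  0.0111]
(267, 85) [34 45 72] [ 0.5588 -0.1817  0.0399]
(330, 60) [85 57 45] [ 0.6039 -0.228   0.    ]
```

View pics/w2.png

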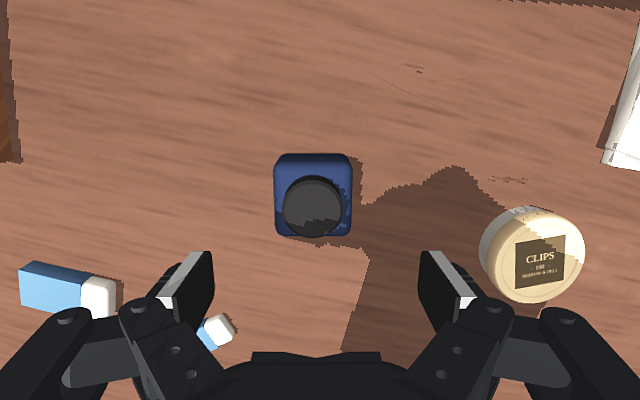

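The wrist view shows the bottle square to the fingers at (312,195), still a little ahead because the arm lags. I'll let it settle and check before going down.

Call:
carry_out:
  deltas:
    - [0,0,0,0,0,0,-1]
    - [0,0,0,0,0,0,-1]
    - [0,0,0,0,0,0,-1]

```text
time_s: 2.03
position: [0.5438, -0.2094, 0.1031]
tcp_rot: [[0.975, 0.223, 0.003], [0.223, -0.975, -0.001], [0.002, 0.002, -1.0]]
ft_force: [0.2, -0.4, -0.9]
gripper_width: 0.0852
grip_force: 0.0
```

```bash
python3 shot.py w3; python3 - <<'E'
from h import *
w=dict(np.load('w3.npz'));w1=dict(np.load('w1.npz'))
B=blob(blue(w['im']),(312,195),60);print(rect(plane(B,w,.04)),cv2.boundingRect(B))
o,R=rays([(x,y) for y in range(400) for x in range(640)],w)
P=o+R*w['d'].reshape(-1,1)
for lo,hi in((.036,.044),(.053,.060)):
    q=P[(P[:,2]>lo)&(P[:,2]<hi)&(abs(P[:,0]-.545)<.04)&(abs(P[:,1]+.204)<.035)];print(rect(q),np.median(q[:,2]))
E
```

```text
2.0333 [ 0.5438 -0.2094  0.1031] [[0.975, 0.223, 0.003], [0.223, -0.975, -0.001], [0.002, 0.002, -1.0]] cam [[0.223, -0.938, -0.265, 0.612], [-0.975, -0.214, -0.062, -0.192], [0.002, 0.272, -0.962, 0.246], [0.0, 0.0, 0.0, 1.0]]
(array([ 550.4, -202.1]), array([52.1, 46.5]), 12.8) (270, 159, 77, 82)
(array([ 547.6, -202.5]), array([46.6, 47. ]), 13.0) 0.03914088583164947
(array([ 547.4, -202.6]), array([34.1, 34. ]), 60.5) 0.055637327818450544
```

Call:
carry_out:
  deltas:
    - [5,-6,10,0,0,0,-1]
    - [0,0,20,0,0,0,-1]
    - [0,0,25,0,0,0,-1]
    - [0,0,20,0,0,0,-1]
    - [0,0,11,0,0,0,-1]
    - [0,0,0,0,0,0,-1]
    - [0,0,0,0,0,0,-1]

```text
time_s: 2.67
position: [0.5464, -0.2014, 0.0151]
tcp_rot: [[0.975, 0.223, -0.001], [0.223, -0.975, 0.0], [-0.001, -0.0, -1.0]]
ft_force: [-0.7, 0.0, 0.9]
gripper_width: 0.0856
grip_force: 0.0
```

Call:
carry_out:
  deltas:
    - [0,0,0,0,0,0,0.0]
    - [0,0,0,0,0,0,0.2]
    - [0,0,0,0,0,0,0.4]
    - [0,0,0,0,0,0,0.7]
    - [0,0,0,0,0,0,1]
    - [0,0,0,0,0,0,1]
    - [0,0,0,0,0,0,1]
    - [0,0,0,0,0,0,1]

```text
time_s: 3.33
position: [0.5474, -0.2021, 0.0168]
tcp_rot: [[0.975, 0.223, 0.002], [0.223, -0.975, -0.001], [0.002, 0.001, -1.0]]
ft_force: [-0.2, 0.4, 5.9]
gripper_width: 0.0468
grip_force: 63.1
```

Call:
carry_out:
  deltas:
    - [0,0,-10,0,0,0,1]
    - [0,0,-20,0,0,0,1]
    - [0,0,-30,0,0,0,1]
    - [0,0,-30,0,0,0,1]
    - [2,-10,-25,0,0,0,1]
    - [5,-20,-20,0,0,0,1]
    - [5,-25,-20,0,0,0,1]
    - [5,-25,-20,0,0,0,1]
    - [5,-25,-15,0,0,0,1]
    - [6,-30,-10,0,0,0,1]
    - [6,-30,-10,0,0,0,1]
    - [6,-30,0,0,0,0,1]

```text
time_s: 4.33
position: [0.5426, -0.0014, 0.2284]
tcp_rot: [[0.975, 0.222, 0.004], [0.222, -0.975, -0.0], [0.004, 0.001, -1.0]]
ft_force: [1.8, 0.6, -0.7]
gripper_width: 0.0466
grip_force: 62.1
```

Call:
carry_out:
  deltas:
    - [6,-30,0,0,0,0,1]
    - [6,-30,0,0,0,0,1]
    - [6,-25,0,0,0,0,1]
    - [5,-20,0,0,0,0,1]
    - [2,-10,0,0,0,0,1]
    - [0,-5,0,0,0,0.04,1]
    - [0,0,0,0,0,0.04,1]
    - [0,0,0,0,0,0,1]
    - [0,0,0,0,0,0,1]
    - [0,0,0,0,0,0,1]
    - [0,0,0,0,0,0,1]

```text
time_s: 5.25
position: [0.5395, 0.1194, 0.2255]
tcp_rot: [[0.99, 0.144, 0.0], [0.144, -0.99, -0.0], [0.0, 0.0, -1.0]]
ft_force: [0.5, -0.4, -2.0]
gripper_width: 0.047
grip_force: 62.1
```

```bash
python3 shot.py w4
```

```text
5.25 [0.5395 0.1194 0.2255] [[0.99, 0.144, 0.0], [0.144, -0.99, -0.0], [0.0, 0.0, -1.0]] cam [[0.145, -0.951, -0.272, 0.609], [-0.989, -0.139, -0.04, 0.131], [-0.0, 0.275, -0.962, 0.368], [0.0, 0.0, 0.0, 1.0]]
```

View pics/w4.png

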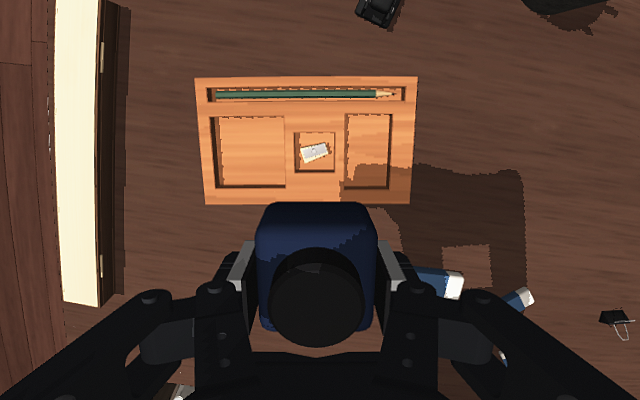

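The wrist view shows the whole organiser. The square well is at about (250,152), the oblong well at (368,150) and the sharpener at (315,152). The bottle hangs upright below it.

```bash
cat > wells.py <<'E'
from h import *
import sys
w=dict(np.load(sys.argv[1]+'.npz'))
o,R=rays([(x,y) for y in range(400) for x in range(640)],w)
P=(o+R*w['d'].reshape(-1,1)).reshape(400,640,3)
m=orange(w['im'])
def med(x0,x1,y0,y1): q=P[y0:y1,x0:x1].reshape(-1,3);return np.median(q[:,2]).round(4)
print('rim z',med(288,293,120,190),med(335,340,130,165),'floor',med(230,270,130,170),med(355,380,125,155))
O=blob(m,(307,140),125);print('org',rect(plane(O,w,.024)))
f=((P[...,2]<.018)&(P[...,2]>.002)).astype(np.uint8)
for s,r in(((250,152),40),((368,150),40)):
    k=np.zeros_like(f);k[s[1]-r:s[1]+r,s[0]-r:s[0]+r]=1
    n,l=cv2.connectedComponents(f*k,connectivity=4);q=P[l==l[s[1],s[0]]];print('floor',rect(q))
    # rim outline of well: pixels below rim
    g=((P[...,2]<.022)).astype(np.uint8)*k;n,l=cv2.connectedComponents(g,connectivity=4)
    ys,xs=np.where(l==l[s[1],s[0]]);print(' rim',rect(plane(np.c_[xs,ys],w,.024)))
E
python3 wells.py w4
python3 - <<'E'
from h import *
# second view of rim height: outer organiser centre, wrist + top
w=dict(np.load('w4.npz'));t=dict(np.load('top.npz'))
A=cv2.minAreaRect(blob(orange(w['im']),(307,140),125));B=cv2.minAreaRect(blob(orange(t['im']),(228,162),55))
print(A,B,tri(A[0],w,B[0],t), 'top', rect(plane(blob(orange(t['im']),(228,162),55),t,.024)))
E
```

```text
rim z 0.0238 0.0237 floor 0.0079 0.0079
org (array([563.4, 133.9]), array([126.6, 213. ]), 8.5)
floor (array([544.2, 190.8]), array([71.4, 71.3]), 8.6)
 rim (array([545. , 189.7]), array([72.3, 72.1]), 8.2)
floor (array([562.2,  71.1]), array([75.4, 45.5]), 8.3)
 rim (array([562.5,  72.1]), array([75.1, 47.6]), 8.6)
((305.5, 140.0), (128.0, 223.0), 90.0) ((227.3551483154297, 161.10430908203125), (52.00049591064453, 88.5837631225586), 80.81116485595703) (array([0.56434672, 0.1341777 , 0.00946674]), np.float64(0.0014560291850220584)) top (array([562.1, 130.7]), array([130.6, 217.2]), 8.4)
```

Call:
carry_out:
  deltas:
    - [3,-10,5,0,0,0,1]
    - [4,-20,10,0,0,0,1]
    - [4,-20,20,0,0,0,1]
    - [4,-15,25,0,0,0,1]
    - [0,-4,25,0,0,0,1]
    - [0,0,25,0,0,0,1]
    - [0,0,25,0,0,0,1]
    - [0,0,15,0,0,0,1]
    - [0,0,10,0,0,0,1]
    - [0,0,0,0,0,0,1]
    - [0,0,0,0,0,0,1]
    - [0,0,0,0,0,0,1]

```text
time_s: 6.3
position: [0.5453, 0.1907, 0.0663]
tcp_rot: [[0.99, 0.144, 0.002], [0.144, -0.99, 0.001], [0.002, -0.0, -1.0]]
ft_force: [-1.2, -1.0, -1.3]
gripper_width: 0.0466
grip_force: 62.1
```

```bash
python3 shot.py w5
```

```text
6.3 [0.5453 0.1907 0.0663] [[0.99, 0.144, 0.002], [0.144, -0.99, 0.001], [0.002, -0.0, -1.0]] cam [[0.145, -0.952, -0.27, 0.614], [-0.989, -0.139, -0.039, 0.202], [-0.0, 0.273, -0.962, 0.209], [0.0, 0.0, 0.0, 1.0]]
```

View pics/w5.png

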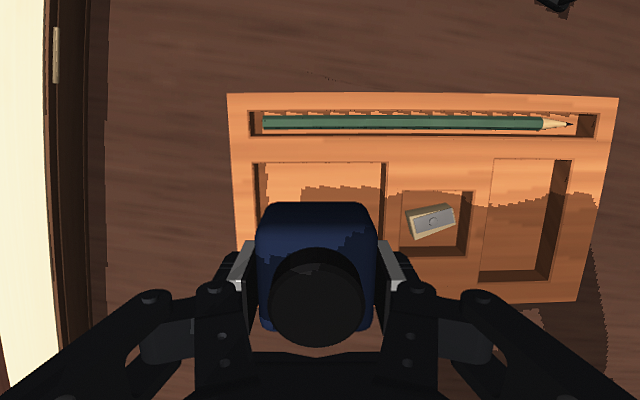

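The wrist view shows the bottle at (316,270), centred over the square well and square to it. Lowering it now.

Call:
carry_out:
  deltas:
    - [0,0,10,0,0,0,1]
    - [0,0,12,0,0,0,1]
    - [0,0,10,0,0,0,1]
    - [0,0,5,0,0,0,1]
    - [0,0,2,0,0,0,1]
    - [0,0,1,0,0,0,1]
    - [0,0,0,0,0,0,1]
    - [0,0,0,0,0,0,1]

```text
time_s: 7.02
position: [0.5445, 0.1903, 0.0252]
tcp_rot: [[0.99, 0.144, -0.0], [0.144, -0.99, -0.0], [-0.0, 0.0, -1.0]]
ft_force: [-0.7, 0.3, -1.5]
gripper_width: 0.0469
grip_force: 62.1
```

Call:
carry_out:
  deltas:
    - [0,0,0,0,0,0,-0.2]
    - [0,0,0,0,0,0,-0.3]
    - [0,0,0,0,0,0,-0.4]
    - [0,0,0,0,0,0,-0.4]
    - [0,0,0,0,0,0,-0.4]
    - [0,0,0,0,0,0,-0.4]

```text
time_s: 7.52
position: [0.5445, 0.1904, 0.0254]
tcp_rot: [[0.99, 0.144, 0.0], [0.144, -0.99, 0.0], [0.0, -0.0, -1.0]]
ft_force: [0.5, 0.1, -0.8]
gripper_width: 0.0595
grip_force: 0.0
```

Call:
carry_out:
  deltas:
    - [0,0,-5,0,0,0,-0.4]
    - [0,0,-15,0,0,0,-0.4]
    - [0,0,-25,0,0,0,-0.4]
    - [0,0,-30,0,0,0,-0.4]
    - [0,0,-30,0,0,0,-0.4]
    - [-6,10,-15,0,0,0,-0.4]
    - [-12,20,0,0,0,0,-0.4]
    - [-18,30,0,0,0,0,-0.4]
    - [-20,32,0,0,0,0,-0.4]
    - [-20,32,0,0,0,0,-0.4]
    - [-20,32,0,0,0,0,-0.4]
    - [-20,32,0,0,0,0,-0.4]

```text
time_s: 8.52
position: [0.4558, -0.0137, 0.1458]
tcp_rot: [[0.989, 0.145, 0.001], [0.145, -0.989, -0.0], [0.001, 0.0, -1.0]]
ft_force: [1.2, 0.1, -0.9]
gripper_width: 0.0599
grip_force: 0.0
```

```bash
python3 shot.py w6; python3 - <<'E'
from h import *
w=dict(np.load('w6.npz'))
o,R=rays([(x,y) for y in range(400) for x in range(640)],w);P=o+R*w['d'].reshape(-1,1)
for lo,hi in((.045,.0505),(.06,.068)):
    q=P[(P[:,2]>lo)&(P[:,2]<hi)&(abs(P[:,0]-.545)<.05)&(abs(P[:,1]-.19)<.05)];print(len(q),len(q)and(rect(q),np.median(q[:,2])))
E
```

```text
8.5167 [ 0.4558 -0.0137  0.1458] [[0.989, 0.145, 0.001], [0.145, -0.989, -0.0], [0.001, 0.0, -1.0]] cam [[0.145, -0.952, -0.271, 0.525], [-0.989, -0.14, -0.04, -0.002], [0.0, 0.274, -0.962, 0.288], [0.0, 0.0, 0.0, 1.0]]
1708 ((array([543.1, 190.3]), array([45.9, 46.5]), 6.5), np.float64(0.047271010463007135))
2101 ((array([543.6, 190.4]), array([33.9, 34.1]), 79.4), np.float64(0.06361693365443105))
```

Call:
carry_out:
  deltas:
    - [-20,32,0,0,0,0,-0.4]
    - [-20,32,0,0,0,0,-0.4]
    - [-18,30,0,0,0,0,-0.4]
    - [-12,20,0,0,0,0,-0.4]
    - [-2,7,0,0,0,0.1,-0.4]
    - [0,0,0,0,0,0.12,-0.4]
    - [0,0,0,0,0,0.12,-0.4]
    - [0,0,0,0,0,0.12,-0.4]
    - [0,0,0,0,0,0.12,-0.4]
    - [0,0,0,0,0,0.12,-0.4]
    - [0,0,0,0,0,0.12,-0.4]
    - [0,0,0,0,0,0.12,-0.4]

```text
time_s: 9.57
position: [0.4031, -0.1426, 0.1457]
tcp_rot: [[0.696, -0.718, 0.0], [-0.718, -0.696, -0.0], [0.0, -0.0, -1.0]]
ft_force: [0.6, 0.4, -0.1]
gripper_width: 0.0602
grip_force: 0.0
```

Call:
carry_out:
  deltas:
    - [0,0,0,0,0,0.065,-0.4]
    - [0,0,0,0,0,0,-0.4]
    - [0,0,0,0,0,0,-0.4]
    - [0,0,0,0,0,0,-0.4]

```text
time_s: 9.9
position: [0.403, -0.1426, 0.1455]
tcp_rot: [[0.654, -0.757, 0.0], [-0.757, -0.654, -0.0], [0.0, -0.0, -1.0]]
ft_force: [0.6, 1.2, 0.3]
gripper_width: 0.0598
grip_force: 0.0
```

```bash
python3 shot.py w7
```

```text
9.9 [ 0.403  -0.1426  0.1455] [[0.654, -0.757, 0.0], [-0.757, -0.654, -0.0], [0.0, -0.0, -1.0]] cam [[-0.756, -0.629, -0.18, 0.449], [-0.654, 0.727, 0.208, -0.194], [0.0, 0.274, -0.962, 0.288], [0.0, 0.0, 0.0, 1.0]]
```

View pics/w7.png

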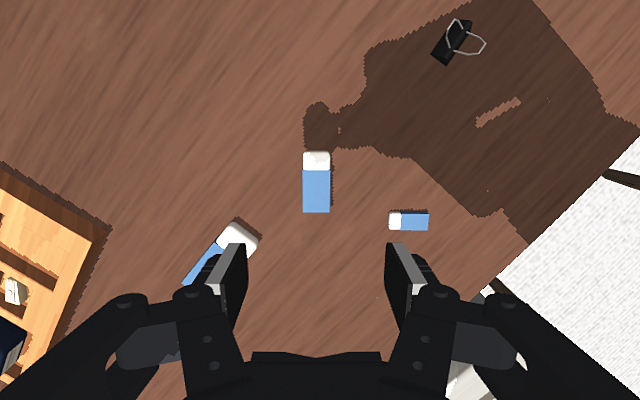

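The wrist view shows the middle eraser at (316,182), aligned with the tool. The small one is at (409,221) and the large one at (220,252), so I'll keep the fingers part-closed to clear both. The bottle stands in its well 1–2 mm off centre.

```bash
cat > er.py <<'E'
from h import *
import sys
w=dict(np.load(sys.argv[1]+'.npz'))
o,R=rays([(x,y) for y in range(400) for x in range(640)],w)
P=(o+R*w['d'].reshape(-1,1)).reshape(400,640,3)
q=P[130:232,290:345].reshape(-1,3);q=q[(q[:,2]>.008)&(q[:,2]<.016)];c,s,a=rect(q)
print(c,s,a,np.median(q[:,2]))
B=blob(blue(w['im'])|(w['im'].min(2)>150),(316,182),40);print(rect(plane(B,w,.012)))
p=np.array([.403,-.1426]);Rt=np.array([[.654,-.757],[-.757,-.654]]);print('tool xy mm',Rt.T@(c-p*1000))
E
python3 er.py w7
```

```text
[ 404.7 -142.4] [22.6 50.2] 40.8 0.01188779920231281
(array([ 404.1, -142.2]), array([23.3, 50.3]), 40.9)
tool xy mm [ 0.9604 -1.4177]
```

Call:
carry_out:
  deltas:
    - [1,-1.5,10,0,0,0,0.05]
    - [0,0,20,0,0,0,0.05]
    - [0,0,30,0,0,0,0.05]
    - [0,0,30,0,0,0,0.05]
    - [0,0,25,0,0,0,0.05]
    - [0,0,15,0,0,0,0.05]
    - [0,0,8,0,0,0,0.05]
    - [0,0,2.5,0,0,0,0.05]
    - [0,0,0,0,0,0,0.05]
    - [0,0,0,0,0,0,0.05]

```text
time_s: 10.78
position: [0.4052, -0.1425, 0.0053]
tcp_rot: [[0.652, -0.758, 0.001], [-0.758, -0.652, -0.0], [0.001, -0.0, -1.0]]
ft_force: [-0.4, -0.8, 0.1]
gripper_width: 0.0404
grip_force: 0.0
```

Call:
carry_out:
  deltas:
    - [0,0,0,0,0,0,0.25]
    - [0,0,0,0,0,0,0.45]
    - [0,0,0,0,0,0,0.7]
    - [0,0,0,0,0,0,1]
    - [0,0,0,0,0,0,1]
    - [0,0,0,0,0,0,1]
    - [0,0,0,0,0,0,1]

```text
time_s: 11.37
position: [0.4055, -0.1426, 0.006]
tcp_rot: [[0.652, -0.758, 0.002], [-0.758, -0.652, -0.001], [0.002, -0.001, -1.0]]
ft_force: [-1.7, 0.7, 8.2]
gripper_width: 0.02
grip_force: 58.5
```

Call:
carry_out:
  deltas:
    - [0,0,-10,0,0,0,1]
    - [0,0,-20,0,0,0,1]
    - [0,0,-30,0,0,-0.1,1]
    - [0,0,-30,0,0,-0.12,1]
    - [0,0,-20,0,0,-0.12,1]
    - [0,0,-10,0,0,-0.12,1]
    - [0,0,0,0,0,-0.12,1]
    - [0,0,0,0,0,-0.12,1]
    - [0,0,0,0,0,-0.12,1]
    - [0,0,0,0,0,-0.12,1]
    - [0,0,0,0,0,-0.067,1]
    - [0,0,0,0,0,0,1]

```text
time_s: 12.37
position: [0.4048, -0.1424, 0.1258]
tcp_rot: [[0.989, 0.149, 0.001], [0.149, -0.989, -0.0], [0.001, 0.001, -1.0]]
ft_force: [0.2, 0.3, -0.5]
gripper_width: 0.0196
grip_force: 59.2
```

Call:
carry_out:
  deltas:
    - [10,-10,0,0,0,0,1]
    - [20,-20,0,0,0,0,1]
    - [25,-25,0,0,0,0,1]
    - [26,-27,0,0,0,0,1]
    - [26,-27,0,0,0,0,1]
    - [26,-27,0,0,0,0,1]
    - [25,-25,0,0,0,0,1]
    - [18,-18,0,0,0,0,1]
    - [10,-10,0,0,0,0,1]
    - [0,0,0,0,0,0,1]
    - [0,0,0,0,0,0,1]
    - [0,0,0,0,0,0,1]

```text
time_s: 13.37
position: [0.5599, 0.0708, 0.1247]
tcp_rot: [[0.989, 0.145, -0.001], [0.145, -0.989, -0.0], [-0.001, 0.0, -1.0]]
ft_force: [0.4, -0.3, -0.4]
gripper_width: 0.0196
grip_force: 59.2
```

```bash
python3 shot.py w8
```

```text
13.3667 [0.5599 0.0708 0.1247] [[0.989, 0.145, -0.001], [0.145, -0.989, -0.0], [-0.001, 0.0, -1.0]] cam [[0.145, -0.951, -0.273, 0.63], [-0.989, -0.14, -0.04, 0.082], [0.0, 0.276, -0.961, 0.267], [0.0, 0.0, 0.0, 1.0]]
```

View pics/w8.png

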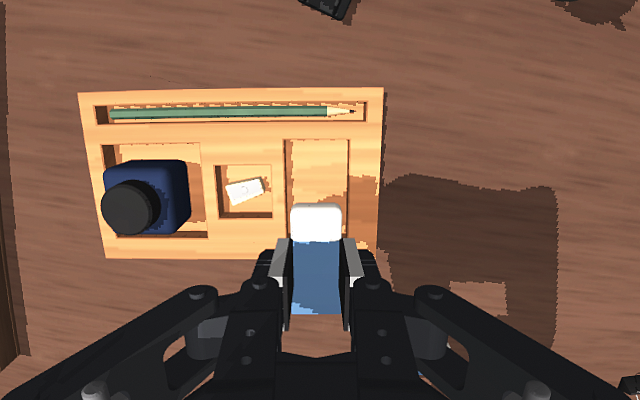

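The wrist view shows the eraser level in the fingers at (316,258), lined up with the oblong well at (316,190). The bottle is standing in its well.

```bash
python3 - <<'E'
from h import *
w=dict(np.load('w8.npz'))
o,R=rays([(x,y) for y in range(400) for x in range(640)],w)
P=(o+R*w['d'].reshape(-1,1)).reshape(400,640,3)
q=P[200:318,285:348].reshape(-1,3);q=q[(q[:,2]>.115)&(q[:,2]<.145)]
print(rect(q),np.percentile(q[:,2],[5,50,95]))
A=np.c_[q[:,:2],np.ones(len(q))];print('slopes',np.linalg.lstsq(A,q[:,2],rcond=None)[0])
f=P[235:330,262:372].reshape(-1,3);f=f[(f[:,2]>.118)&(f[:,2]<.16)]
l=(f[:,:2]-[.5599,.0708])@np.array([[.145],[-.989]]);print('finger tool-y extent',np.percentile(l,[0,1,99,100]))
E
```

```text
(array([560.1,  72.2]), array([51.2, 26.5]), 7.7) [0.12787237 0.1306238  0.13627392]
slopes [-0.037531   -0.01323557  0.15295685]
finger tool-y extent [-0.02380167 -0.02171138  0.01954982  0.02156272]
```

Call:
carry_out:
  deltas:
    - [2.5,-0.5,10,0,0,0,1]
    - [0,0,20,0,0,0,1]
    - [0,0,25,0,0,0,1]
    - [0,0,20,0,0,0,1]
    - [0,0,15,0,0,0,1]
    - [0,0,7,0,0,0,1]
    - [0,0,1,0,0,0,1]
    - [0,0,0,0,0,0,1]
    - [0,0,0,0,0,0,1]

```text
time_s: 14.17
position: [0.5641, 0.0725, 0.0275]
tcp_rot: [[0.989, 0.146, 0.001], [0.146, -0.989, 0.0], [0.001, 0.0, -1.0]]
ft_force: [-0.1, -0.3, -0.5]
gripper_width: 0.0197
grip_force: 59.2
```

Release quickly so it drops level, then rise.

Call:
carry_out:
  deltas:
    - [-1,0,1,0,0,0,1]
    - [0,0,0,0,0,0,1]
    - [0,0,0,0,0,0,0.1]
    - [0,0,0,0,0,0,0.1]
    - [0,0,0,0,0,0,0.1]
    - [0,0,0,0,0,0,0.1]

```text
time_s: 14.67
position: [0.5626, 0.0726, 0.026]
tcp_rot: [[0.989, 0.146, 0.0], [0.146, -0.989, 0.0], [0.0, 0.0, -1.0]]
ft_force: [-0.5, 0.0, -1.0]
gripper_width: 0.0387
grip_force: 0.0
```

Call:
carry_out:
  deltas:
    - [0,0,-5,0,0,0,0.1]
    - [0,0,-15,0,0,0,0.1]
    - [0,0,-30,0,0,0,0.1]
    - [0,0,-30,0,0,0,0.1]
    - [0,0,-30,0,0,0,0.1]
    - [-10,0,-25,0,0,0,0.1]
    - [-10,0,-15,0,0,0,0.1]
    - [0,0,-5,0,0,0,0.1]
    - [0,0,0,0,0,0,0.1]
    - [0,0,0,0,0,0,0.1]

```text
time_s: 15.5
position: [0.543, 0.0697, 0.1806]
tcp_rot: [[0.989, 0.146, 0.0], [0.146, -0.989, 0.0], [0.0, 0.0, -1.0]]
ft_force: [0.5, 0.5, -0.1]
gripper_width: 0.0384
grip_force: 0.0
```

```bash
python3 shot.py w9; python3 - <<'E'
from h import *
w=dict(np.load('w9.npz'))
o,R=rays([(x,y) for y in range(400) for x in range(640)],w)
P=(o+R*w['d'].reshape(-1,1)).reshape(400,640,3)
m=blue(w['im'])|((w['im'].min(2)>150)&(w['im'].min(2)>w['im'].max(2)*.85))
k=m&(abs(P[...,0]-.5623)<.04)&(abs(P[...,1]-.0715)<.035)&(P[...,2]<.06)
q=P[k];z=np.median(q[:,2]);print(len(q),np.percentile(q[:,2],[2,50,98]))
q=q[abs(q[:,2]-z)<.006];print(rect(q),'slopes',np.linalg.lstsq(np.c_[q[:,:2],np.ones(len(q))],q[:,2],rcond=None)[0])
P=P.reshape(-1,3)
for lo,hi in((.045,.0505),(.06,.068)):
    q=P[(P[:,2]>lo)&(P[:,2]<hi)&(abs(P[:,0]-.545)<.05)&(abs(P[:,1]-.19)<.05)];print(len(q),rect(q),np.median(q[:,2]))
E
```

```text
15.5 [0.543  0.0697 0.1806] [[0.989, 0.146, 0.0], [0.146, -0.989, 0.0], [0.0, 0.0, -1.0]] cam [[0.147, -0.951, -0.271, 0.612], [-0.989, -0.141, -0.04, 0.081], [-0.0, 0.274, -0.962, 0.323], [0.0, 0.0, 0.0, 1.0]]
1457 [0.01763644 0.01992758 0.02137895]
(array([562.8,  74. ]), array([49.5, 22.3]), 8.2) slopes [-0.01427947 -0.00688621  0.02841669]
1260 (array([544.1, 191.3]), array([45.8, 46.6]), 8.3) 0.04721404355992792
1510 (array([544.3, 191.2]), array([33.8, 34.4]), 25.1) 0.06374297042334093
```

View pics/w9.png

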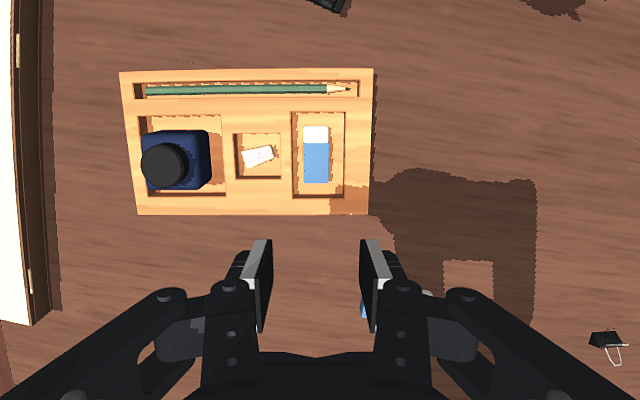

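The wrist view shows the eraser flat in the oblong well at (316,155), top at 20 mm and 2–3 mm off centre. The bottle is upright in the square well at (175,160), top at 64 mm.

```bash
python3 -c "
from plant import ctrl
print(ctrl.finish_job())"
```

```text
the job is handed in; nothing more can be done
None
```

The job is handed in after about 15.5 s of robot time: by the last wrist-camera measurement, the ink bottle stands upright in the square well and the eraser lies flat in the oblong well, each within about 3 mm of centre, though `ctrl.finish_job()` returned no verdict.

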